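# Seat the burr ring of a coffee grinder

## Robot

A 6-joint arm with a two-finger parallel gripper is mounted at the origin on a cart in front of the work surface, level with it; the furniture and walls round the work are solid. World frame = base frame: x ahead of the robot, y to its left, z up, the work surface at z = 0. Lengths are in mm, angles in rad, forces in N, time in s.
With the tool pointing down it reaches from about 325 to 925 mm from the base axis. Payload 3.1 kg.
Tool frame: the origin (TCP) lies at the very end of the fingers, on their centre line; the grasp point (between the pads) lies 19 mm behind it; z points along the fingers, y is the line along which they close (so a half turn about z gives the same grasp; the last joint's range is limited). The gripper opens to 85 mm and grips with 20 to 120 N. Pads are 22 mm wide; open, the fingers measure 114 mm over their backs; the gripper's body (76 mm by 85 mm) begins 54 mm behind the grasp point. The pads swing forward as they close: fully open they stand 13 mm farther back than shut.
Start: joints at [1.175, 0.217, 1.613, -0, 1.311, -0.112], TCP at [174.984, 600.016, 204.6] pointing down, gripper open.
Joint ranges: [-2.75, 2.75], [-0.78, 2.1], [0.31, 2.55], [-1.13, 4.27], [0.13, 2.63], [-2.58, 2.58]. Speed limits (rad/s): [2.79, 2.79, 3.14, 3.14, 3.14, 3.14].

## Interface

Orientations are given as a unit quaternion [x, y, z, w].
In Python, from bench import robot gives the robot as it stands.
- The arm moves only by the tool apply_moves, never from a script. Its argument "increments" is a list of rows, each an object with "slide": the shift along the world's x, y, z in units of 1 m (1.0 is 1 m), a list of three; "rotation": the turn, a rotation vector about the world's x, y, z in units of 45 degrees (1.0 is 45 degrees), a list of three; "fingers": the closure in counts, from 0 (fully open) to 255 (shut). In form: [{"slide": [x, y, z], "rotation": [wx, wy, wz], "fingers": fingers}, ...]. A call has 1 to 12 rows; each row is the pose to reach, as a shift and turn from the pose commanded when the call began; what a row does not reach only later rows make up. A row lasts 1/8 s, in which the tool goes at most 62.5 mm and 10.7 degrees, less where a joint would pass 70% of its speed; a pose out of reach is approached as far as the arm can. A call with a number of a shift or a turn outside -1 to 1 is refused whole. A call with a gripper value outside its range is refused whole. The fingers move at their own pace and stop on an object; "squeeze" is the grip in N (left out, the last holds). Time passes only in rows, so rows that repeat a pose let the fingers close. It gives the time, the measured TCP pose, the force, the opening and the grip force at its end, in the units of the state.
- robot.sense(): the state, without advancing time (a new reading comes with each control period).
- robot.get_image(name): name is "scene" or "top" or "wrist"; returns a dict with "image" (420x560x3 uint8, red, green, blue), "fx", "fy", "cx", "cy" (pixels), "cam_to_world" (4x4, takes a point from camera to world coordinates). Camera axes: x right, y down, z forward; pixel columns grow to the right and rows downward; lengths in mm; the calibration is good to about 2 mm. A picture is of the moment at which its call begins. There is no depth.
- robot.hand_in(): hands the job in; it is judged then, once.
The state is a dict: "time": time; "joints": joint angles; "qd": joint speeds; "joint_efforts": joint torques, N m; "ee_pos": TCP position; "ee_rot": TCP orientation; "force": force on the tool from outside, world axes, zero at the start; "moment": the same for the moment, N m; "opening": finger opening in mm; "gripper_force": force on a finger pad.
Only numpy, scipy, OpenCV 4.12 (cv2) and the standard library are available. Lean on these libraries where they do the work, as an engineer would, in place of code of your own. Each camera call takes 0.05 s, during which the arm holds its last target. There are 200 camera calls.

## Task

The coffee grinder has been cleaned and its upper burr ring lies loose in the open top, turned the wrong way. With the closed fingertips push one of the ring's upright tabs to turn the ring in place until the notch in its rim stands over the locating pin at the back of the bore, and only then press the ring down gently until its outer edge is flush with the collar all round; take the hand away. Do not grip, lift or tip the ring, and leave the things around it where they stand.

Things in the scene. Friction and masses are not known exactly. Their poses are not given: they have to be found in the camera images.
- grinder: Heavy, immovable coffee grinder, bare metal, hopper off, 165 mm deep, 136 mm wide. Origin: burr axis at worktop height; z up; -x front (drawer, knob), +x back, where the pin is. Its black ribbed, metal-lined collar (130 mm wide, rim 190 mm up) surrounds a bore 99 mm wide and 15 mm deep to the ledge that the seated ring rests on. The fixed steel cone inside ends 1 mm below the rim.
- burr_ring: Loose grey ring, 96 mm across, 49 mm opening, 0.3 kg, level in the bore; 15 mm thick at the rim, 18 mm at its raised face (inside 82 mm). Origin: axis, underside; z up; x to the notch. Underside starts 182 mm up (edge 7 mm above the collar); seated 175 mm (flush). Turns easily (1 N at a tab, 2 mm side play) and stays put. The seal under it yields only to about 8 N and stays down.
- notch (a point): Middle of the notch's mouth, in the ring's rim at the height of its upper edge (15 mm above the underside), 48 mm from the ring's axis. The notch is open to the rim, parallel-sided, 13 mm wide, 5.5 mm deep radially, through the full thickness, with a 3 mm bevel on its underside.
- tab_1 (a point): Middle of the top edge of one tab: upright grey plate 35 mm from the ring's axis, a quarter turn anticlockwise (from above) from the notch; 7 mm thick along the circumference, 18 mm long radially, top 18 mm above the raised face. A closed fingertip fits beside it, down to the face.
- tab_2 (a point): The same for the other tab, a quarter turn clockwise from the notch, opposite the first.
- pin_tip (a point): Top of the fixed upright steel pin, 7 mm diameter, domed, half set into a pocket in the bore's wall at the back (+x) of the grinder, 48 mm from the burr axis; tip 9.5 mm below the collar rim. The ring goes down only with the notch over the pin (within 3 mm to either side).
- seal (a joint): How far the rubber seal under the ring has been pushed down: 0 at the start, 0.007 with the ring seated (m).
- hopper: The clear plastic bean hopper, upside down on the worktop, 132 mm diameter, 112 mm high; origin centre of its underside. Leave alone.
- brush: Cleaning brush, 160 mm long, lying flat behind the grinder. Leave alone.
- mug: Green mug, 95 mm high; origin in its underside. Leave alone.
- teaspoon: Teaspoon, 132 mm long. Leave alone.
- canister: White canister with a wooden lid, 81 mm diameter, 178 mm high, behind the work; origin centre of its underside. Leave alone.
Not all that is in view belongs to the job. Of the things shaped like the burr_ring, the grey one is meant.

How it is judged (in metres and radians):
On the way:
1. the notch has been turned to within 6 mm of the pin (seen from above) while the ring is still up on its seal (horizontal distance between notch and pin_tip below 0.006 m and value of joint seal below 0.002 m), for 0.1 s.
At the end, for the whole second after the job is handed in: The ring rests in the bore with its notch round the pin (notch and pin within 6 mm seen from above), on the grinder's axis within 4 mm, tilted under 0.03 rad, its underside at most 1.3 mm above the ledge, so that its edge is flush with the collar (z of burr_ring in the frame of grinder below 0.1763 m and horizontal distance between notch and pin_tip below 0.006 m and horizontal distance between burr_ring and grinder below 0.004 m and angle between burr_ring's own z axis and vertical below 0.03 rad and linear speed of burr_ring below 0.01 m/s); the robot touches nothing.
It fails at once if the ring was gripped or forced (over 40 N between fingers and ring) (contact force between the fingers and burr_ring above 40 N).
It fails at once if the ring was lifted (more than 5 mm above where it lay) (z of burr_ring in the frame of grinder above 0.187 m).
It fails at once if the ring was tipped (more than 0.25 rad) (angle between burr_ring's own z axis and vertical above 0.25 rad).
It fails at once if the ring was pressed down before the notch met the pin (value of joint seal above 0.004 m and horizontal distance between notch and pin_tip above 0.012 m).
It fails at once if something that stood around was moved (more than 20 mm) (distance of any of hopper, brush, mug, teaspoon, canister from where it was at the start of the episode above 0.02 m).
It also fails if it takes over 72 s, if anything falls off the work surface, if the arm or the gripper's body presses on something with over 40 N, if the wrist force passes 120 N, or if a joint passes its speed limit or range.

## Working session

There is one attempt and no reset: what is moved stays moved. The work goes in short steps, Python scripts to look and compute and a tool call to move; the robot and the scene stay as the last step left them, time stands still between calls to the robot, and variables do not carry over. Pictures are saved under pics/ and viewed, at most 10 in all, crops included, and the job is handed in when it is done.

Besides the shell and the picture viewer there is one more tool, called after "Call:" by a JSON object that holds its "name" and its "arguments", one argument or row to a line. apply_moves: Moves the arm, as the interface text tells. Shifts and turns lie within -1 to 1; 1 stands for 1 m of shift or 45 degrees of turn. Its arguments: {"type":"object","properties":{"increments":{"type":"array","items":{"type":"object","properties":{"slide":{"type":"array","items":{"type":"number","minimum":-1,"maximum":1}},"rotation":{"type":"array","items":{"type":"number","minimum":-1,"maximum":1}},"fingers":{"type":"number"}}}},"squeeze":{"type":"number"}},"required":["increments"]}

```bash
mkdir -p pics; cat > h.py <<'E'
import numpy as np, cv2
from bench import robot
def grab(n,f):
    d=robot.get_image(n); cv2.imwrite(f'pics/{f}.png',cv2.cvtColor(d['image'],cv2.COLOR_RGB2BGR)); 
    np.savez(f'pics/{f}.npz',**d); return d
def ray(d,u,v,z):
    T=np.array(d['cam_to_world']); r=T[:3,:3]@np.array([(u-d['cx'])/d['fx'],(v-d['cy'])/d['fy'],1]); o=T[:3,3]
    return o+r*(z-o[2])/r[2]
def proj(d,p):
    T=np.array(d['cam_to_world']); c=T[:3,:3].T@(np.array(p)-T[:3,3]); return c[0]/c[2]*d['fx']+d['cx'],c[1]/c[2]*d['fy']+d['cy']
E
python3 - <<'E'
from h import *
a=grab('top','top0');b=grab('scene','sc0')
cv2.imwrite('pics/both.png',cv2.resize(np.hstack([cv2.imread('pics/top0.png'),cv2.imread('pics/sc0.png')]),(800,300)))
for d in(a,b):print(np.round(d['cam_to_world'],2).tolist(),d['fx'])
print(robot.sense())
E
```

```text
[[-0.01, -0.99, 0.12, 498.95], [-1.0, 0.01, -0.03, 247.38], [0.03, -0.12, -0.99, 1202.49], [0.0, 0.0, 0.0, 1.0]] 427.9569648445492
[[-0.88, -0.36, 0.32, 307.4], [-0.48, 0.63, -0.61, 817.35], [0.02, -0.69, -0.72, 822.78], [0.0, 0.0, 0.0, 1.0]] 443.72525777573236
{'time': 0.1, 'joints': array([ 1.17479483e+00,  2.17689098e-01,  1.61477858e+00,  1.79999601e-05,
        1.31130459e+00, -1.12185844e-01]), 'qd': array([ 7.85588455e-06, -8.05727518e-04, -4.39843348e-03, -3.58473644e-04,
        1.05342287e-04, -5.57348937e-04]), 'joint_efforts': array([-5.72020854e-04, -3.98072398e+01, -3.04970098e+01, -1.40966531e-04,
        4.31343302e-03, -6.33739205e-06]), 'ee_pos': array([174.67000951, 599.27090219, 203.38991192]), 'ee_rot': array([ 1.41434229e-01,  9.89947055e-01, -1.05263125e-03, -2.82360415e-04]), 'force': array([-0.51223191,  0.50379596,  0.01244125]), 'moment': array([-0.00361113,  0.01019076, -0.04016182]), 'gripper_force': 0.0, 'opening': 85.21039761221601}
```

View pics/top0.png

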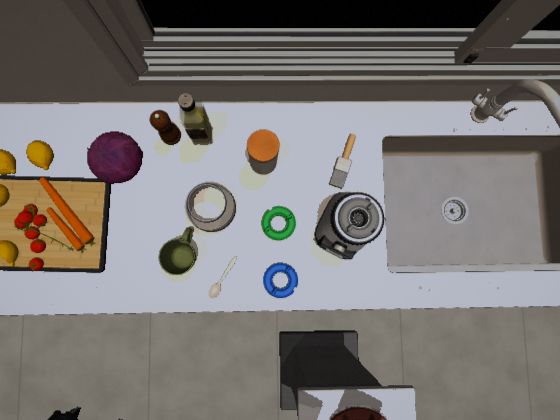

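View pics/sc0.png

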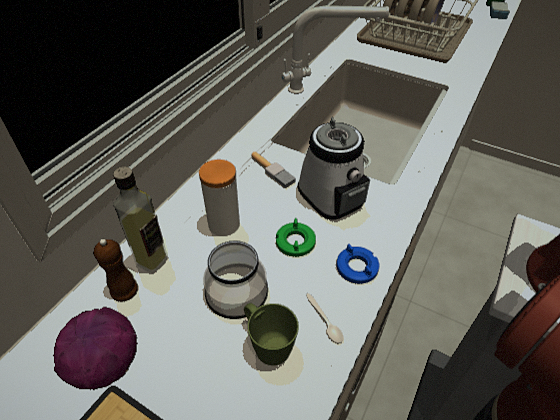

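The grey ring in the grinder's top, top px (358,217) and scene px (338,135), is the one meant: it is grey and sits in the bore. The green ring at (278,223) and the blue one at (281,280) are decoys lying on the worktop. I'll confirm this in a crop.

```bash
python3 - <<'E'
from h import *
d=dict(np.load('pics/top0.npz'));s=dict(np.load('pics/sc0.npz'))
t=cv2.cvtColor(d['image'],cv2.COLOR_RGB2BGR)[180:260,310:400];q=cv2.cvtColor(s['image'],cv2.COLOR_RGB2BGR)[110:190,290:380]
cv2.imwrite('pics/crop0.png',np.hstack([cv2.resize(t,(400,355),interpolation=2),cv2.resize(q,(400,355),interpolation=2)]))
print(ray(d,358,217,190), ray(s,337,140,190), ray(d,263,145,178),ray(d,345,160,0))
E
```

```text
[596.78267864  20.64925404 190.        ] [591.15785298  30.77385642 190.        ] [777.87030398 245.78669544 178.        ] [780.52362318   9.75057275   0.        ]
```

View pics/crop0.png

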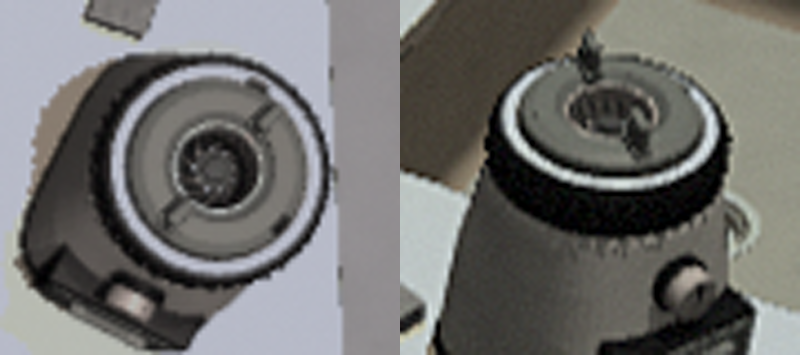

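The crop confirms it. The grey ring has tabs at crop (262,110) and (180,212). A dark notch shows at about (282,228), yaw about -135°, and the pin pocket at about (258,85), yaw about -27°. The ring therefore needs to turn about +105°. I'm moving above it now.

Call:
{"name": "apply_moves", "arguments": {
  "increments": [
    {"slide": [0, 0, 0.06], "rotation": [0, 0, -0.2], "fingers": 255},
    {"slide": [0.02, -0.03, 0.12], "rotation": [0, 0, -0.4], "fingers": 255},
    {"slide": [0.42, -0.577, 0.17], "rotation": [0, 0, -1], "fingers": 255},
    {"slide": [0.42, -0.577, 0.17], "rotation": [0, 0, -1], "fingers": 255},
    {"slide": [0.42, -0.577, 0.17], "rotation": [0, 0, -1], "fingers": 255},
    {"slide": [0.42, -0.577, 0.17], "rotation": [0, 0, -1], "fingers": 255},
    {"slide": [0.42, -0.577, 0.17], "rotation": [0, 0, -1], "fingers": 255},
    {"slide": [0.42, -0.577, 0.17], "rotation": [0, 0, -1], "fingers": 255},
    {"slide": [0.42, -0.577, 0.17], "rotation": [0, 0, -1], "fingers": 255},
    {"slide": [0.42, -0.577, 0.17], "rotation": [0, 0, -1], "fingers": 255},
    {"slide": [0.42, -0.577, 0.17], "rotation": [0, 0, -1], "fingers": 255},
    {"slide": [0.42, -0.577, 0.17], "rotation": [0, 0, -1], "fingers": 255}
  ]
}}

```text
time: 1.6
ee_pos: [561.1, 68.6, 369.4]
ee_rot: [0.51, 0.86, 0.0, -0.0]
force: [0.4, 2.3, -0.1]
opening: 0.3
gripper_force: 0.0
```

Call:
{"name": "apply_moves", "arguments": {
  "increments": [
    {"slide": [0, 0, 0], "rotation": [0, 0, -1], "fingers": 255},
    {"slide": [0, 0, 0], "rotation": [0, 0, -1], "fingers": 255},
    {"slide": [0, 0, 0], "rotation": [0, 0, -1], "fingers": 255},
    {"slide": [0, 0, 0], "rotation": [0, 0, -1], "fingers": 255},
    {"slide": [0, 0, 0], "rotation": [0, 0, -1], "fingers": 255},
    {"slide": [0, 0, 0], "rotation": [0, 0, -1], "fingers": 255}
  ]
}}

```text
time: 2.35
ee_pos: [560.2, 70.4, 369.4]
ee_rot: [0.799, 0.601, -0.0, -0.0]
force: [0.3, -0.4, 0.0]
opening: -0.3
gripper_force: 0.0
```

```bash
python3 - <<'E'
from h import *
a=grab('wrist','w1');print(np.round(a['cam_to_world'],2).tolist(),a['fx']);s=robot.sense();print(s['time'],s['ee_pos'],s['ee_rot'],s['joints'],s['opening'],s['force'])
cv2.imwrite('pics/w1b.png',cv2.resize(cv2.imread('pics/w1.png'),(800,600),interpolation=2))
E
```

```text
[[0.96, -0.27, -0.07, 578.56], [-0.28, -0.93, -0.25, 133.59], [-0.0, 0.26, -0.97, 538.72], [0.0, 0.0, 0.0, 1.0]] 340.0766057667141
2.4 [560.25733713  70.38665484 369.50138652] [ 7.99380110e-01  6.00825595e-01 -1.62312294e-04 -1.31479005e-04] [6.80978475e-04 3.18494686e-03 1.54396475e+00 1.54494142e-05
 1.59486044e+00 2.82410636e-01] 0.33860038255991154 [-0.012427   -0.21982709  0.03111116]
```

View pics/w1b.png

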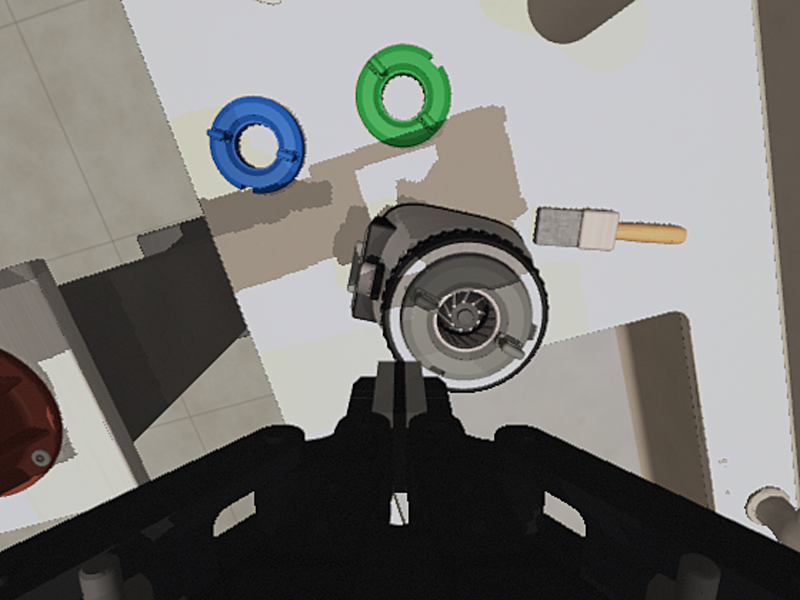

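The close view shows the cone centre at (465,316), the tabs at (428,298) and (512,347), the notch at about (437,373) and the pin pocket at about (533,330), in 800x600 px. I'll cast rays to their known heights.

```bash
python3 - <<'E'
from h import *
d=dict(np.load('pics/w1.npz'))
im=cv2.cvtColor(d['image'],cv2.COLOR_RGB2BGR)
hsv=cv2.cvtColor(im,cv2.COLOR_BGR2HSV)
# black ribbed collar: dark blob round the axis, outer contour ellipse at rim
c=ray(d,465*.7,316*.7,189);print('cone',c)
for n,u,v,z in[('notch',437,373,197),('pin',533,330,188),('tA',424,294,218),('tB',510,347,218),('tA2',432,302,218)]:
    p=ray(d,u*.7,v*.7,z);q=(p-c)[:2];print(n,p.round(1),np.hypot(*q).round(1),np.degrees(np.arctan2(q[1],q[0])).round(1))
e=im[150:280,265:390]; cv2.imwrite('pics/w1c.png',cv2.resize(e,None,fx=4.6,fy=4.6,interpolation=2)[:600,:800])
E
```

```text
cone [596.93915218  21.5494555  189.        ]
notch [565.2 -13.6 197. ] 47.4 -132.1
pin [643.8  -3.8 188. ] 53.2 -28.5
tA [572.5  53.7 218. ] 40.4 127.3
tB [6.201e+02 2.000e-01 2.180e+02] 31.5 -42.7
tA2 [576.2  46.8 218. ] 32.6 129.4
```

View pics/w1c.png

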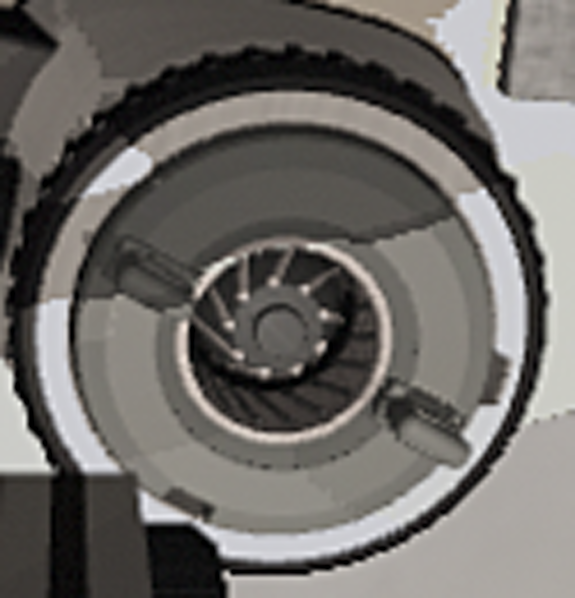

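Call:
{"name": "apply_moves", "arguments": {
  "increments": [
    {"slide": [0.048, -0.089, -0.05], "rotation": [0, 0, -0.2], "fingers": 255},
    {"slide": [0.048, -0.089, -0.09], "rotation": [0, 0, -0.4], "fingers": 255},
    {"slide": [0.048, -0.089, -0.11], "rotation": [0, 0, -0.585], "fingers": 255},
    {"slide": [0.048, -0.089, -0.11], "rotation": [0, 0, -0.585], "fingers": 255},
    {"slide": [0.048, -0.089, -0.11], "rotation": [0, 0, -0.585], "fingers": 255},
    {"slide": [0.048, -0.089, -0.135], "rotation": [0, 0, -0.585], "fingers": 255},
    {"slide": [0.048, -0.089, -0.15], "rotation": [0, 0, -0.585], "fingers": 255},
    {"slide": [0.048, -0.089, -0.158], "rotation": [0, 0, -0.585], "fingers": 255},
    {"slide": [0.048, -0.089, -0.162], "rotation": [0, 0, -0.585], "fingers": 255},
    {"slide": [0.048, -0.089, -0.162], "rotation": [0, 0, -0.585], "fingers": 255}
  ]
}}

```text
time: 3.65
ee_pos: [608.6, -18.6, 208.1]
ee_rot: [0.916, 0.402, 0.0, 0.0]
force: [-0.4, -0.3, 0.2]
opening: 0.2
gripper_force: 0.0
```

```bash
python3 - <<'E'
from h import *
a=grab('wrist','w2');t=grab('top','t2');s=robot.sense();print(s['time'],s['ee_pos'],s['ee_rot'],s['force'])
im=cv2.imread('pics/w2.png');c=cv2.resize(im[170:420,130:430],(600,500));q=cv2.resize(cv2.imread('pics/t2.png')[180:260,310:350+10],(200,320))
q=cv2.copyMakeBorder(q,0,180,0,0,0);cv2.imwrite('pics/w2b.png',np.hstack([c,q]))
E
```

```text
3.75 [608.8365704  -18.7188414  208.46834458] [9.15591998e-01 4.02108144e-01 4.89054507e-04 3.07661226e-04] [-1.09140503  0.18755713  0.20730569]
```

View pics/w2b.png

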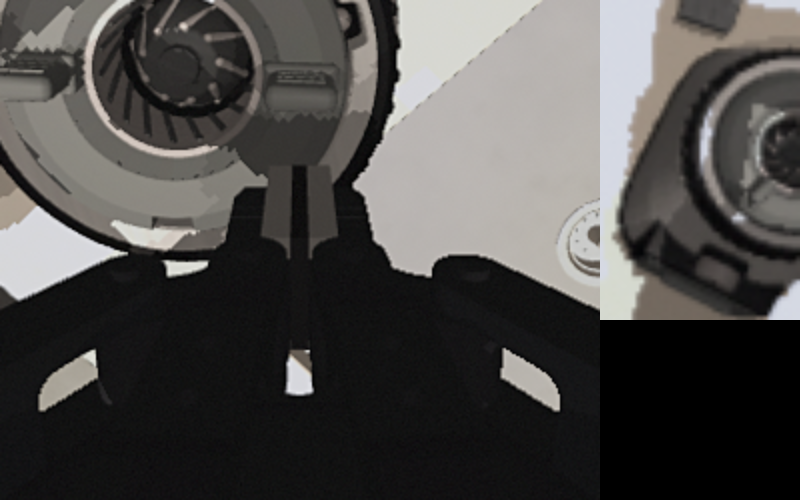

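The fingertip stands beside tab_1 (tab at px (303,90), tip at (298,170)), radially centred, with a clear gap. Next I work out the arc waypoints.

```bash
cat > arc.py <<'E'
import sys,numpy as np
p0=np.array([float(sys.argv[1]),float(sys.argv[2])]);y0,y1,n=float(sys.argv[3]),float(sys.argv[4]),int(sys.argv[5]); t=float(sys.argv[6])
for y in np.linspace(y0,y1,n):
    a=np.radians(y);p=np.array([597,21])+35*np.array([np.cos(a),np.sin(a)])+t*np.array([np.sin(a),-np.cos(a)])
    print(((p-p0)/1000).round(4).tolist(),round((y-y0)/45,3))
E
python3 arc.py 608.7 -18.7 -42.5 -2.5 10 14.5
```

```text
[0.0043, 0.0054] 0.0
[0.0069, 0.0067] 0.099
[0.0094, 0.0082] 0.198
[0.0118, 0.01] 0.296
[0.014, 0.0119] 0.395
[0.0161, 0.014] 0.494
[0.018, 0.0162] 0.593
[0.0197, 0.0186] 0.691
[0.0213, 0.0211] 0.79
[0.0226, 0.0237] 0.889
```

Call:
{"name": "apply_moves", "arguments": {
  "increments": [
    {"slide": [0.0022, 0.0027, -0.001], "rotation": [0, 0, 0], "fingers": 255},
    {"slide": [0.0043, 0.0054, -0.001], "rotation": [0, 0, 0], "fingers": 255},
    {"slide": [0.0069, 0.0067, -0.001], "rotation": [0, 0, 0.1], "fingers": 255},
    {"slide": [0.0094, 0.0082, -0.001], "rotation": [0, 0, 0.2], "fingers": 255},
    {"slide": [0.0118, 0.01, -0.001], "rotation": [0, 0, 0.3], "fingers": 255},
    {"slide": [0.014, 0.0119, -0.001], "rotation": [0, 0, 0.395], "fingers": 255},
    {"slide": [0.0161, 0.014, -0.001], "rotation": [0, 0, 0.494], "fingers": 255},
    {"slide": [0.018, 0.0162, -0.001], "rotation": [0, 0, 0.593], "fingers": 255},
    {"slide": [0.0197, 0.0186, -0.001], "rotation": [0, 0, 0.691], "fingers": 255},
    {"slide": [0.0213, 0.0211, -0.001], "rotation": [0, 0, 0.79], "fingers": 255},
    {"slide": [0.0226, 0.0237, -0.001], "rotation": [0, 0, 0.889], "fingers": 255},
    {"slide": [0.0226, 0.0237, -0.001], "rotation": [0, 0, 0.889], "fingers": 255}
  ]
}}

```text
time: 5.25
ee_pos: [631.2, 5.4, 206.8]
ee_rot: [0.723, 0.691, 0.0, 0.0]
force: [0.2, -0.1, -0.1]
opening: -0.1
gripper_force: 0.0
```

```bash
python3 - <<'E'
from h import *
a=grab('wrist','w3');s=robot.sense();print(s['time'],s['ee_pos'],s['ee_rot'],s['force'])
im=cv2.imread('pics/w3.png');cv2.imwrite('pics/w3b.png',cv2.resize(im[150:330,130:400],(675,450)))
E
python3 arc.py 631.3 5 -2.5 37.5 10 14.5
```

```text
5.3 [631.08172167   5.23493744 206.74862472] [ 7.23202991e-01  6.90635529e-01 -1.54498877e-05  1.91322705e-06] [-0.79524345  0.251281    0.4213086 ]
[0.0, -0.0] 0.0
[0.0012, 0.0027] 0.099
[0.0021, 0.0055] 0.198
[0.0028, 0.0083] 0.296
[0.0033, 0.0112] 0.395
[0.0035, 0.0142] 0.494
[0.0036, 0.0171] 0.593
[0.0034, 0.02] 0.691
[0.0029, 0.0229] 0.79
[0.0023, 0.0258] 0.889
```

View pics/w3b.png

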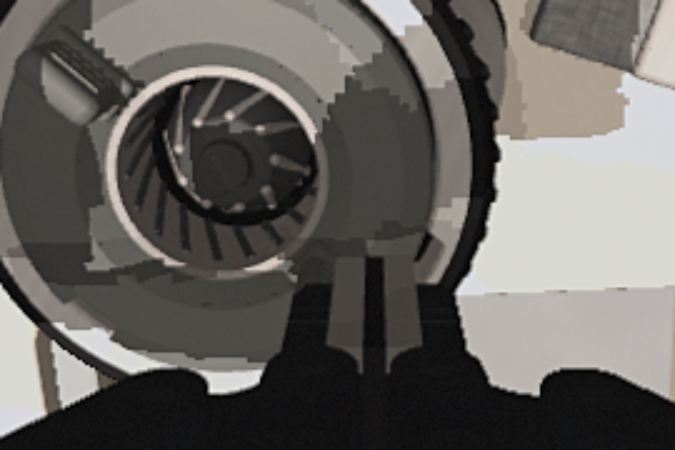

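```bash
python3 - <<'E'
from h import *
d=dict(np.load('pics/w3.npz'));print(np.round(d['cam_to_world'],2).tolist())
def P(u,v,z):
    p=ray(d,130+u/2.5,150+v/2.5,z);q=p[:2]-[597,21];print(p.round(1),np.hypot(*q).round(1),np.degrees(np.arctan2(q[1],q[0])).round(1))
P(225,160,189);P(45,60,218);P(80,110,218);P(130,95,200);P(425,245,190);P(375,258,207);P(375,258,218)
a=np.radians(-2.5)
for t in(-3.5,3.5):
  for r in (26,44):
    p=[597+r*np.cos(a)+t*np.sin(a),21+r*np.sin(a)-t*np.cos(a),218];u,v=proj(d,p);print(t,r,(u-130)*2.5,(v-150)*2.5)
# fingertip expected
s=[631.1,5.2]
for x,y in((11,0),(-11,0),(0,8),(0,-8),(0,0)):
    u,v=proj(d,[s[0]+y,s[1]+x,207]);print('tip',x,y,(u-130)*2.5,(v-150)*2.5)
E
```

```text
[[1.0, -0.04, -0.01, 634.16], [-0.05, -0.96, -0.26, 71.1], [-0.0, 0.26, -0.97, 376.15], [0.0, 0.0, 0.0, 1.0]]
[597.9  22.2 189. ] 1.5 55.0
[571.7  50.7 218. ] 39.0 130.5
[576.9  40.9 218. ] 28.3 135.3
[581.3  40.2 200. ] 24.7 129.3
[ 6.428e+02 -1.000e-01  1.900e+02] 50.4 -24.8
[631.3   4.  207. ] 38.3 -26.5
[631.4   8.3 218. ] 36.7 -20.2
-3.5 26 328.7147463629475 187.52200292263433
-3.5 44 421.33278295266973 187.30868210879237
3.5 26 329.295379682479 221.61663891729646
3.5 44 420.9059962002772 221.41212745743047
tip 11 0 371.5731748510392 203.2630782624364
tip -11 0 376.35108622973064 300.3195573296391
tip 0 8 411.66854937929713 250.93486564950518
tip 0 -8 336.37488896539696 254.17953097025773
tip 0 0 373.9998797553059 252.55813944620968
```

```bash
python3 - <<'E'
from h import *
d=dict(np.load('pics/w2.npz'))
def P(n,u,v,z):
    p=ray(d,130+u/2,170+v/2,z);q=p[:2]-[597,21];print(n,p.round(1),np.hypot(*q).round(1),np.degrees(np.arctan2(q[1],q[0])).round(1))
P('cone',180,65,189);P('tab1 inner',268,75,218);P('tab1 outer',338,75,218);P('tab1 low',303,108,218);P('tab1 base',303,118,200);P('tab2',20,75,218);P('tip',298,168,208);P('notch',170,222,197);P('pin',350,20,190)
a=np.radians(-42.5)
for t in(-3.5,3.5):
  for r in (26,44):
    p=[597+r*np.cos(a)+t*np.sin(a),21+r*np.sin(a)-t*np.cos(a),218];u,v=proj(d,p);print(t,r,(u-130)*2,(v-170)*2)
b=grab('scene','s3');t=grab('top','t3')
m=cv2.imread('pics/s3.png')[90:190,280:400];cv2.imwrite('pics/s3b.png',np.hstack([cv2.resize(m,(480,400),interpolation=2),cv2.resize(cv2.imread('pics/t3.png')[180:260,320:400-16],(320,400),interpolation=2)]))
s=robot.sense();p=s['ee_pos'];print(p)
for dd,o,k in((b,(280,90),(4,4)),(t,(320,180),(5,5))):
  for z in(p[2],p[2]+11,p[2]+30):
    u,v=proj(dd,[p[0],p[1],z]);print((u-o[0])*k[0],(v-o[1])*k[1])
E
```

```text
cone [598.1  20.3 189. ] 1.3 -31.9
tab1 inner [620.4   5.7 218. ] 28.0 -33.2
tab1 outer [632.8  -5.8 218. ] 44.7 -36.8
tab1 low [621.   -6.2 218. ] 36.3 -48.6
tab1 base [615.5 -12.4 200. ] 38.1 -61.1
tab2 [576.3  46.2 218. ] 32.7 129.4
tip [606.7 -19.9 208. ] 42.0 -76.6
notch [565.  -10.3 197. ] 44.7 -135.6
pin [642.3  -2.6 190. ] 51.0 -27.5
-3.5 26 261.41481887619557 79.02157248136268
-3.5 44 335.80523403905613 78.8881867644252
3.5 26 261.8788411039566 106.73925328422246
3.5 44 335.45501590089054 106.61094433495788
[631.00942478   5.07031141 206.75087654]
187.0650515120003 133.03546823303043
188.65098294180007 117.45037838295889
191.4482337174759 89.96154509991919
227.94444957295013 109.01999680662996
233.51899951677524 105.86892618196444
243.44014023659184 100.26090124714102
```

View pics/s3b.png

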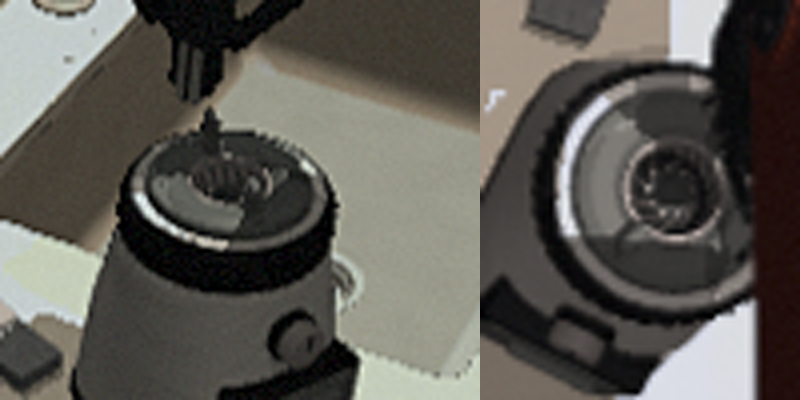

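```bash
python3 - <<'E'
from h import *
w=dict(np.load('pics/w3.npz'));s=dict(np.load('pics/s3.npz'))
for z in(207,215,220,225,230,235,240):print(z,ray(w,130+375/2.5,150+258/2.5,z)[:2].round(1),ray(s,280+195/4,90+100/4,z)[:2].round(1))
print(robot.sense()['opening'],[proj(s,[597+35*np.cos(a),21+35*np.sin(a),218]) for a in(-.75,2.39)])
E
```

```text
207 [631.3   4. ] [641.1 -27.7]
215 [631.4   7.1] [636.8 -16.7]
220 [631.5   9.1] [634.1  -9.8]
225 [631.6  11.1] [631.3  -3. ]
230 [631.7  13.1] [628.6   3.9]
235 [631.7  15.1] [625.9  10.8]
240 [631.8  17.1] [623.2  17.6]
-0.13403760017523247 [(np.float64(331.85082423593997), np.float64(118.62426720467361)), (np.float64(343.70760738980937), np.float64(136.07262610836403))]
```

The views disagree with the reported height. Triangulated, the real fingertip end is at z≈233–237, about 28 mm above the reported TCP, so it passed over the tab and the ring hasn't moved. I'll go back and lower it by 25 mm, which puts the tip at about 210.

Call:
{"name": "apply_moves", "arguments": {
  "increments": [
    {"slide": [-0.01, -0.01, 0], "rotation": [0, 0, -0.2], "fingers": 255},
    {"slide": [-0.023, -0.0238, 0], "rotation": [0, 0, -0.45], "fingers": 255},
    {"slide": [-0.023, -0.0238, 0], "rotation": [0, 0, -0.7], "fingers": 255},
    {"slide": [-0.023, -0.0238, 0], "rotation": [0, 0, -0.889], "fingers": 255},
    {"slide": [-0.023, -0.0238, 0], "rotation": [0, 0, -0.889], "fingers": 255},
    {"slide": [-0.023, -0.0238, -0.006], "rotation": [0, 0, -0.889], "fingers": 255},
    {"slide": [-0.023, -0.0238, -0.012], "rotation": [0, 0, -0.889], "fingers": 255},
    {"slide": [-0.023, -0.0238, -0.016], "rotation": [0, 0, -0.889], "fingers": 255},
    {"slide": [-0.023, -0.0238, -0.02], "rotation": [0, 0, -0.889], "fingers": 255},
    {"slide": [-0.023, -0.0238, -0.02], "rotation": [0, 0, -0.889], "fingers": 255}
  ]
}}

```text
time: 6.65
ee_pos: [607.6, -18.7, 186.1]
ee_rot: [0.916, 0.402, -0.0, -0.0]
force: [-0.5, -0.1, 0.0]
opening: -0.0
gripper_force: 0.0
```

```bash
python3 - <<'E'
from h import *
w=grab('wrist','w4');s=grab('scene','s4');q=robot.sense();print(q['time'],q['ee_pos'],q['force'])
# fingertip bottom edge in wrist: fixed in image; scene: compare dark tip shift via difference with s3 
g3,g4=[cv2.imread(f'pics/{n}.png').astype(int) for n in('s3','s4')]
for n in('w1','w2','w3','w4'):
    d=np.load(f'pics/{n}.npz');print(n,[d['image'][r,280].tolist() for r in range(244,262,3)])
m=cv2.resize(cv2.imread('pics/s4.png')[90:165,290:380],(480,400),interpolation=2);c=cv2.resize(cv2.imread('pics/w4.png')[190:290,240:320],(320,400),interpolation=2)
cv2.imwrite('pics/s4b.png',np.hstack([m,c]))
E
```

```text
6.75 [608.0483173  -18.73686552 186.77362494] [-0.20209271  0.10372738  0.37193494]
w1 [[204, 205, 210], [181, 182, 187], [54, 50, 49], [17, 17, 16], [18, 15, 14], [14, 12, 10]]
w2 [[54, 52, 50], [53, 50, 48], [53, 53, 49], [15, 15, 13], [16, 15, 17], [12, 9, 8]]
w3 [[52, 49, 47], [81, 78, 74], [83, 80, 75], [22, 21, 21], [19, 19, 17], [19, 16, 16]]
w4 [[55, 53, 49], [54, 53, 50], [56, 53, 51], [17, 16, 16], [18, 15, 17], [18, 17, 17]]
```

View pics/s4b.png

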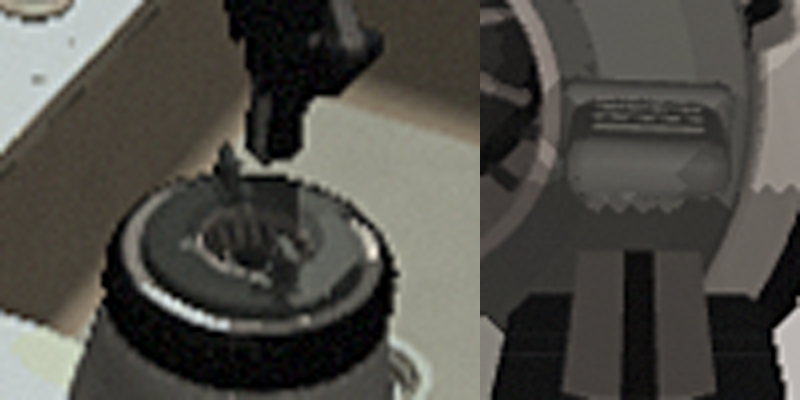

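The tip now stands low beside the tab in the scene view: tip end at crop (270,160), tab top at (228,148). I'll check the tip's height and list the arc.

```bash
python3 - <<'E'
from h import *
s=dict(np.load('pics/s4.npz'));w=dict(np.load('pics/w4.npz'))
for z in(195,200,205,210,215,220):print(z,ray(s,290+270/5.333,90+160/5.333,z)[:2].round(1),ray(w,280,253,z)[:2].round(1))
E
python3 arc.py 608 -18.7 -42.5 -2.5 10 14
```

```text
195 [613.7 -39.6] [609.  -17.3]
200 [611.3 -32.8] [610.3 -15.8]
205 [608.8 -26. ] [611.7 -14.3]
210 [606.4 -19.1] [613.  -12.9]
215 [604.  -12.3] [614.4 -11.4]
220 [601.5  -5.5] [615.7  -9.9]
[0.0053, 0.0057] 0.0
[0.0079, 0.0071] 0.099
[0.0104, 0.0087] 0.198
[0.0127, 0.0104] 0.296
[0.0149, 0.0123] 0.395
[0.017, 0.0144] 0.494
[0.0189, 0.0167] 0.593
[0.0205, 0.0191] 0.691
[0.0221, 0.0216] 0.79
[0.0234, 0.0242] 0.889
```

Call:
{"name": "apply_moves", "arguments": {
  "increments": [
    {"slide": [0, 0, -0.003], "rotation": [0, 0, 0], "fingers": 255},
    {"slide": [0, 0, -0.006], "rotation": [0, 0, 0], "fingers": 255},
    {"slide": [0.0025, 0.003, -0.006], "rotation": [0, 0, 0], "fingers": 255},
    {"slide": [0.0053, 0.0057, -0.006], "rotation": [0, 0, 0], "fingers": 255},
    {"slide": [0.0079, 0.0071, -0.006], "rotation": [0, 0, 0.1], "fingers": 255},
    {"slide": [0.0104, 0.0087, -0.006], "rotation": [0, 0, 0.2], "fingers": 255},
    {"slide": [0.0127, 0.0104, -0.006], "rotation": [0, 0, 0.3], "fingers": 255},
    {"slide": [0.0149, 0.0123, -0.006], "rotation": [0, 0, 0.395], "fingers": 255},
    {"slide": [0.017, 0.0144, -0.006], "rotation": [0, 0, 0.494], "fingers": 255}
  ]
}}

```text
time: 7.88
ee_pos: [625.1, -4.3, 180.7]
ee_rot: [0.82, 0.572, -0.0, 0.0]
force: [-0.2, -0.6, 0.9]
opening: 0.0
gripper_force: 0.4
```

```bash
python3 - <<'E'
from h import *
w=grab('wrist','w5');q=robot.sense();print(q['time'],q['ee_pos'],q['force'],q['moment'])
cv2.imwrite('pics/w5b.png',cv2.resize(cv2.imread('pics/w5.png')[150:330,130:400],(675,450)))
E
```

```text
7.925 [625.40835519  -3.97181216 180.76619341] [-0.03507025  0.13400789 -0.00185866] [ 0.01105069 -0.01186592 -0.0318261 ]
```

View pics/w5b.png

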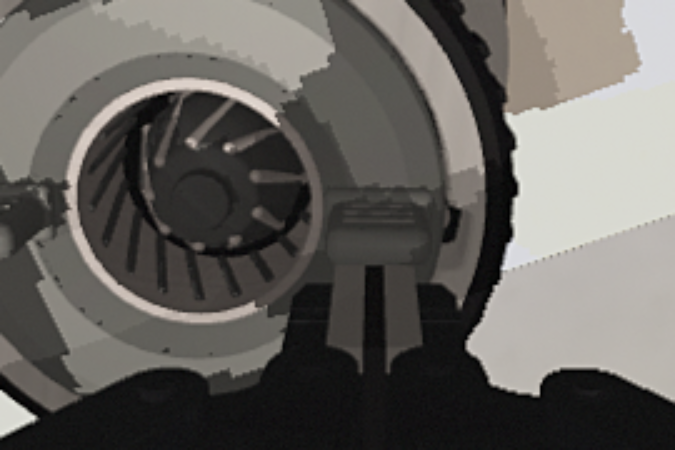

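The tab is now flush against the fingertip, with the tab at (380,225) and the finger top at (375,262), so the ring is turning with the hand. I've used all 10 views, so from here I measure with masks and rays only.

```bash
python3 arc.py 625.3 -4.2 -20.3 23.7 12 14; python3 - <<'E'
from h import *
for n,u,v,z in(('w5',130+452/2.5,150+224/2.5,190),('w3',130+428/2.5,150+247/2.5,190),('w1',265+495/4.6,150+380/4.6,190),('w2',130+349/2,170+19/2,190)):
    d=dict(np.load(f'pics/{n}.npz'));c={'w5':(130+207/2.5,150+198/2.5),'w3':(130+222/2.5,150+163/2.5),'w1':(265+281/4.6,150+332/4.6),'w2':(130+180/2,170+65/2)}[n]
    c=ray(d,*c,189);p=ray(d,u,v,z);q=(p-c)[:2];print(n,c[:2].round(1),p[:2].round(1),np.hypot(*q).round(1),np.degrees(np.arctan2(q[1],q[0])).round(1))
E
```

```text
[-0.0003, -0.0001] 0.0
[0.0014, 0.0019] 0.089
[0.0029, 0.0041] 0.178
[0.0043, 0.0063] 0.267
[0.0056, 0.0086] 0.356
[0.0066, 0.011] 0.444
[0.0075, 0.0135] 0.533
[0.0083, 0.016] 0.622
[0.0088, 0.0186] 0.711
[0.0092, 0.0212] 0.8
[0.0094, 0.0238] 0.889
[0.0094, 0.0264] 0.978
w5 [598.9  20.7] [642.8  -0.9] 49.0 -26.2
w3 [597.1  21.6] [ 6.434e+02 -6.000e-01] 51.4 -25.6
w1 [597.3  20.3] [642.5  -4.7] 51.7 -28.9
w2 [598.1  20.3] [642.3  -2.2] 49.6 -27.0
```

Call:
{"name": "apply_moves", "arguments": {
  "increments": [
    {"slide": [0.0014, 0.0019, 0], "rotation": [0, 0, 0.089], "fingers": 255},
    {"slide": [0.0029, 0.0041, 0], "rotation": [0, 0, 0.178], "fingers": 255},
    {"slide": [0.0043, 0.0063, 0], "rotation": [0, 0, 0.267], "fingers": 255},
    {"slide": [0.0056, 0.0086, 0], "rotation": [0, 0, 0.356], "fingers": 255},
    {"slide": [0.0066, 0.011, 0], "rotation": [0, 0, 0.444], "fingers": 255},
    {"slide": [0.0075, 0.0135, 0], "rotation": [0, 0, 0.533], "fingers": 255},
    {"slide": [0.0083, 0.016, 0], "rotation": [0, 0, 0.622], "fingers": 255},
    {"slide": [0.0088, 0.0186, 0], "rotation": [0, 0, 0.711], "fingers": 255},
    {"slide": [0.0092, 0.0212, 0], "rotation": [0, 0, 0.8], "fingers": 255},
    {"slide": [0.0094, 0.0238, 0], "rotation": [0, 0, 0.889], "fingers": 255},
    {"slide": [0.0094, 0.0264, 0], "rotation": [0, 0, 0.978], "fingers": 255}
  ]
}}

```text
time: 9.3
ee_pos: [634.8, 22.1, 180.9]
ee_rot: [0.547, 0.837, 0.0, 0.0]
force: [0.1, -1.2, -1.0]
opening: 0.1
gripper_force: 0.3
```

```bash
python3 arc.py 634.7 22.2 23.7 58 10 14; python3 - <<'E'
from h import *
q=robot.sense();p=q['ee_rot'];print(q['time'],q['ee_pos'],2*np.degrees(np.arctan2(p[1],p[0]))-90,q['force'])
E
```

```text
[-0.0, 0.0] 0.0
[-0.0002, 0.0026] 0.085
[-0.0005, 0.005] 0.169
[-0.001, 0.0075] 0.254
[-0.0017, 0.0099] 0.339
[-0.0025, 0.0123] 0.423
[-0.0035, 0.0146] 0.508
[-0.0046, 0.0168] 0.593
[-0.0059, 0.019] 0.678
[-0.0073, 0.0211] 0.762
9.3 [634.79309917  22.07694783 180.87288566] 23.72485272554279 [ 0.07554536 -1.16949467 -0.97412288]
```

Push on to 58°, then measure how much is left.

Call:
{"name": "apply_moves", "arguments": {
  "increments": [
    {"slide": [-0.0002, 0.0026, 0], "rotation": [0, 0, 0.085], "fingers": 255},
    {"slide": [-0.0005, 0.005, 0], "rotation": [0, 0, 0.169], "fingers": 255},
    {"slide": [-0.001, 0.0075, 0], "rotation": [0, 0, 0.254], "fingers": 255},
    {"slide": [-0.0017, 0.0099, 0], "rotation": [0, 0, 0.339], "fingers": 255},
    {"slide": [-0.0025, 0.0123, 0], "rotation": [0, 0, 0.423], "fingers": 255},
    {"slide": [-0.0035, 0.0146, 0], "rotation": [0, 0, 0.508], "fingers": 255},
    {"slide": [-0.0046, 0.0168, 0], "rotation": [0, 0, 0.593], "fingers": 255},
    {"slide": [-0.0059, 0.019, 0], "rotation": [0, 0, 0.678], "fingers": 255},
    {"slide": [-0.0073, 0.0211, 0], "rotation": [0, 0, 0.762], "fingers": 255},
    {"slide": [-0.0073, 0.0211, 0], "rotation": [0, 0, 0.762], "fingers": 255}
  ]
}}

```text
time: 10.55
ee_pos: [627.3, 43.4, 180.9]
ee_rot: [0.277, 0.961, 0.0, 0.0]
force: [-0.1, -0.1, -0.7]
opening: -0.2
gripper_force: 0.0
```

```bash
cat > rim.py <<'E'
# brightness along circle at ring rim; finds dark notch/pocket angle
import sys
from h import *
d=grab(sys.argv[2] if len(sys.argv)>2 else 'wrist',sys.argv[1]);g=cv2.cvtColor(d['image'],cv2.COLOR_RGB2GRAY)
A=np.arange(-60,12,2)
for r,z in((46,197),(51,190)):
    out=[]
    for a in np.radians(A):
        u,v=proj(d,[597.5+r*np.cos(a),21+r*np.sin(a),z]); out.append(int(cv2.getRectSubPix(g,(1,1),(u,v))[0,0]) if 0<u<559 and 0<v<419 else -1)
    print(r,dict(zip(A.tolist(),out)))
q=robot.sense();p=q['ee_rot'];print(q['time'],q['ee_pos'],2*np.degrees(np.arctan2(p[1],p[0]))-90,q['force'])
E
python3 rim.py w6; python3 rim.py t6 top
```

```text
46 {-60: 19, -58: 19, -56: 20, -54: 20, -52: 19, -50: 22, -48: 21, -46: 18, -44: 29, -42: 31, -40: 18, -38: 20, -36: 18, -34: 17, -32: 16, -30: 18, -28: 16, -26: 15, -24: 18, -22: 20, -20: 17, -18: 17, -16: 14, -14: 16, -12: 16, -10: 17, -8: 18, -6: 19, -4: 16, -2: 16, 0: 17, 2: 18, 4: 16, 6: 16, 8: 20, 10: 18}
51 {-60: 19, -58: 19, -56: 16, -54: 20, -52: 19, -50: 20, -48: 19, -46: 23, -44: 34, -42: 18, -40: 19, -38: 20, -36: 20, -34: 13, -32: 19, -30: 18, -28: 18, -26: 17, -24: 18, -22: 18, -20: 16, -18: 18, -16: 16, -14: 18, -12: 15, -10: 13, -8: 18, -6: 17, -4: 17, -2: 16, 0: 19, 2: 17, 4: 17, 6: 15, 8: 19, 10: 18}
10.6 [627.24003981  43.33682825 180.89220906] 57.86010475216361 [0.54426012 1.25024101 0.23651398]
46 {-60: 33, -58: 24, -56: 23, -54: 22, -52: 28, -50: 31, -48: 33, -46: 31, -44: 29, -42: 33, -40: 39, -38: 50, -36: 68, -34: 75, -32: 76, -30: 76, -28: 75, -26: 75, -24: 75, -22: 76, -20: 76, -18: 75, -16: 76, -14: 75, -12: 74, -10: 73, -8: 61, -6: 44, -4: 19, -2: 16, 0: 18, 2: 19, 4: 19, 6: 20, 8: 21, 10: 22}
51 {-60: 25, -58: 30, -56: 35, -54: 42, -52: 43, -50: 47, -48: 37, -46: 32, -44: 35, -42: 37, -40: 40, -38: 42, -36: 57, -34: 75, -32: 76, -30: 76, -28: 75, -26: 76, -24: 76, -22: 76, -20: 76, -18: 75, -16: 75, -14: 76, -12: 75, -10: 69, -8: 54, -6: 30, -4: 20, -2: 19, 0: 18, 2: 18, 4: 21, 6: 24, 8: 26, 10: 26}
10.65 [627.19565737  43.26083101 180.83706572] 57.866835694167406 [-0.03049511 -0.09480511 -0.09998539]
```

```bash
python3 arc.py 627.3 43.2 57.9 61.5 2 14;
```

```text
[0.0002, 0.0] 0.0
[-0.0013, 0.0019] 0.08
```

Call:
{"name": "apply_moves", "arguments": {
  "increments": [
    {"slide": [-0.0006, 0.001, 0], "rotation": [0, 0, 0.04], "fingers": 255},
    {"slide": [-0.0013, 0.0019, 0], "rotation": [0, 0, 0.08], "fingers": 255},
    {"slide": [-0.0013, 0.0019, 0], "rotation": [0, 0, 0.08], "fingers": 255},
    {"slide": [0.003, -0.001, 0], "rotation": [0, 0, 0.08], "fingers": 255},
    {"slide": [0.007, -0.003, 0], "rotation": [0, 0, 0.08], "fingers": 255},
    {"slide": [0.007, -0.003, 0.04], "rotation": [0, 0, 0.08], "fingers": 255},
    {"slide": [0.02, -0.02, 0.09], "rotation": [0, 0, 0.08], "fingers": 255},
    {"slide": [0.067, -0.074, 0.14], "rotation": [0, 0, 0.08], "fingers": 255},
    {"slide": [0.067, -0.074, 0.18], "rotation": [0, 0, 0.08], "fingers": 255},
    {"slide": [0.067, -0.074, 0.18], "rotation": [0, 0, 0.08], "fingers": 255},
    {"slide": [0.067, -0.074, 0.18], "rotation": [0, 0, 0.08], "fingers": 255},
    {"slide": [0.067, -0.074, 0.18], "rotation": [0, 0, 0.08], "fingers": 255}
  ]
}}

```text
time: 12.15
ee_pos: [693.0, -30.3, 358.2]
ee_rot: [0.246, 0.969, -0.0, -0.002]
force: [0.5, 0.3, -0.7]
opening: 0.1
gripper_force: 0.0
```

```bash
sed -i 's/((46,197),(51,190))/((44,197),(46,197),(51,190))/' rim.py; python3 rim.py w7; python3 - <<'E'
from h import *
d=dict(np.load('pics/w7.npz'));g=cv2.cvtColor(d['image'],cv2.COLOR_RGB2GRAY)
print([proj(d,p) for p in([597.5,21,189],[597.5+48*.89,21-48*.454,190])])
# unwrap at z=200: find tabs: profile at r=35 in 3deg steps
for z in (200,218):
  print(z,[(a,int(g[int(round(v)),int(round(u))])) for a in range(0,360,6) for u,v in [proj(d,[597.5+35*np.cos(np.radians(a)),21+35*np.sin(np.radians(a)),z])] if 0<u<559 and 0<v<419])
E
```

```text
44 {-60: 60, -58: 47, -56: 49, -54: 48, -52: 48, -50: 47, -48: 48, -46: 45, -44: 47, -42: 48, -40: 47, -38: 27, -36: 21, -34: 11, -32: 13, -30: 47, -28: 41, -26: 4, -24: 7, -22: 59, -20: 94, -18: 93, -16: 90, -14: 92, -12: 86, -10: 92, -8: 92, -6: 96, -4: 91, -2: 90, 0: 92, 2: 96, 4: 96, 6: 96, 8: 98, 10: 98}
46 {-60: 22, -58: 24, -56: 21, -54: 20, -52: 18, -50: 20, -48: 18, -46: 18, -44: 15, -42: 15, -40: 17, -38: 19, -36: 27, -34: 20, -32: 118, -30: 158, -28: 142, -26: 94, -24: 49, -22: 53, -20: 24, -18: 16, -16: 17, -14: 22, -12: 17, -10: 23, -8: 20, -6: 21, -4: 23, -2: 22, 0: 19, 2: 18, 4: 24, 6: 21, 8: 27, 10: 21}
51 {-60: 106, -58: 108, -56: 107, -54: 106, -52: 104, -50: 104, -48: 102, -46: 152, -44: 142, -42: 189, -40: 193, -38: 195, -36: 28, -34: 55, -32: 53, -30: 49, -28: 43, -26: 50, -24: 50, -22: 115, -20: 192, -18: 190, -16: 189, -14: 190, -12: 190, -10: 190, -8: 189, -6: 189, -4: 190, -2: 189, 0: 189, 2: 189, 4: 189, 6: 188, 8: 189, 10: 190}
12.2 [693.01446342 -30.18929888 358.22196569] 61.58259268483914 [ 0.83923136  0.15770005 -0.31880247]
[(np.float64(278.986176405447
[... 692 characters left out ...]
(330, 56), (336, 55), (342, 56), (348, 56), (354, 56)]
218 [(0, 57), (6, 54), (12, 57), (18, 54), (24, 57), (30, 57), (36, 58), (42, 56), (48, 55), (54, 39), (60, 47), (66, 55), (72, 58), (78, 57), (84, 60), (90, 57), (96, 58), (102, 57), (108, 58), (114, 59), (120, 58), (126, 58), (132, 60), (138, 60), (144, 59), (150, 59), (156, 58), (162, 59), (168, 59), (174, 58), (180, 57), (186, 57), (192, 57), (198, 58), (204, 58), (210, 58), (216, 57), (222, 55), (228, 57), (234, 54), (240, 43), (246, 38), (252, 72), (258, 76), (264, 77), (270, 80), (276, 54), (282, 55), (288, 57), (294, 56), (300, 55), (306, 57), (312, 56), (318, 55), (324, 58), (330, 55), (336, 56), (342, 58), (348, 57), (354, 56)]
```

The rays check out. The pin pocket centres on -29.3°, the pin on about -29.5°, and the notch spans -38.5° to -22°, so it centres on -30° with a width of 12.7 mm (13 given). The notch is over the pin to within about 1 mm. To press evenly I'll set the half-open fingers on both tab tops.

Call:
{"name": "apply_moves", "arguments": {
  "increments": [
    {"slide": [-0.05, 0.027, 0], "rotation": [0, 0, -0.03], "fingers": 72},
    {"slide": [-0.0955, 0.0513, 0], "rotation": [0, 0, -0.03], "fingers": 72},
    {"slide": [-0.0955, 0.0513, -0.04], "rotation": [0, 0, -0.03], "fingers": 72},
    {"slide": [-0.0955, 0.0513, -0.08], "rotation": [0, 0, -0.03], "fingers": 72},
    {"slide": [-0.0955, 0.0513, -0.12], "rotation": [0, 0, -0.03], "fingers": 72},
    {"slide": [-0.0955, 0.0513, -0.14], "rotation": [0, 0, -0.03], "fingers": 72},
    {"slide": [-0.0955, 0.0513, -0.14], "rotation": [0, 0, -0.03], "fingers": 72},
    {"slide": [-0.0955, 0.0513, -0.14], "rotation": [0, 0, -0.03], "fingers": 72}
  ]
}}

```text
time: 13.2
ee_pos: [599.8, 20.5, 222.6]
ee_rot: [0.257, 0.966, 0.0, 0.001]
force: [-0.1, 0.6, -0.1]
opening: 61.3
gripper_force: 0.0
```

```bash
python3 - <<'E'
from h import *
q=robot.sense();p=q['ee_rot'];print(q['time'],q['ee_pos'],2*np.degrees(np.arctan2(p[1],p[0]))-90,p,q['force'],q['opening'])
d=grab('wrist','w8');g=cv2.cvtColor(d['image'],cv2.COLOR_RGB2GRAY)
# fingertips: columns profile; find top row of very-dark/finger region per column
w1=np.load('pics/w7.npz')['image']
for c in range(140,421,14):
    col=g[:,c]; r=np.where(np.abs(np.diff(col.astype(int)))>20)[0]; print(c,r[(r>150)&(r<300)].tolist()[:8])
s=grab('scene','s8')
for z in(215,225,235,245,260):print(z,proj(s,[597.5,21,z]))
E
```

```text
13.2 [599.76124733  20.45149912 222.55859804] 60.20400035350832 [2.57098793e-01 9.66384061e-01 2.57188161e-04 1.41137066e-03] [-0.10924885  0.64164779 -0.14614313] 61.34853799818689
140 [154]
154 [169, 294, 295]
168 [190, 191, 274, 275, 296, 297]
182 [187, 189, 190, 246, 267, 268, 269, 270]
196 [161, 162, 163, 170, 174, 176, 178, 179]
210 [161, 162, 215, 219, 221, 223, 224, 227]
224 [154, 156, 243, 273, 280, 281, 292, 293]
238 [154, 155, 156, 158, 192, 193, 270, 289]
252 [152, 185, 194, 195, 196, 199, 200, 202]
266 [180, 188, 191, 192, 202, 220, 238, 239]
280 [179, 186, 187, 190, 191, 195, 196, 200]
294 [181, 189, 190, 193, 194, 195, 203, 206]
308 [151, 152, 154, 199, 200, 201, 203, 204]
322 [158, 159, 161, 201, 203, 286, 297, 298]
336 [154, 155, 170, 171, 173, 203, 204, 229]
350 [151, 167, 168, 169, 189, 190, 191, 194]
364 [153, 170, 171, 172, 173, 193, 194, 195]
378 [185, 219, 222, 233, 267, 268, 269, 271]
392 [220, 221, 224, 226, 227, 228, 275, 276]
406 [295, 296, 297]
420 []
215 (np.float64(337.3256947431225), np.float64(128.15907449833497))
225 (np.float64(337.7705696822075), np.float64(124.56211565887932))
235 (np.float64(338.22183458647874), np.float64(120.91349186880296))
245 (np.float64(338.67962812530914), np.float64(117.21208194104177))
260 (np.float64(339.3788729451226), np.float64(111.5584597326422))
```

Call:
{"name": "apply_moves", "arguments": {
  "increments": [
    {"slide": [-0.002, 0.0005, -0.01], "rotation": [0, 0, 0], "fingers": 72},
    {"slide": [-0.002, 0.0005, -0.02], "rotation": [0, 0, 0], "fingers": 72},
    {"slide": [-0.002, 0.0005, -0.024], "rotation": [0, 0, 0], "fingers": 72},
    {"slide": [-0.002, 0.0005, -0.026], "rotation": [0, 0, 0], "fingers": 72},
    {"slide": [-0.002, 0.0005, -0.026], "rotation": [0, 0, 0], "fingers": 72}
  ]
}}

```text
time: 13.92
ee_pos: [596.5, 21.0, 194.5]
ee_rot: [0.257, 0.966, -0.0, -0.0]
force: [0.5, 0.6, 0.2]
opening: 61.6
gripper_force: 0.0
```

Call:
{"name": "apply_moves", "arguments": {
  "increments": [
    {"slide": [0, 0, -0.002], "rotation": [0, 0, 0], "fingers": 72},
    {"slide": [0, 0, -0.004], "rotation": [0, 0, 0], "fingers": 72},
    {"slide": [0, 0, -0.004], "rotation": [0, 0, 0], "fingers": 72}
  ]
}}

```text
time: 14.3
ee_pos: [596.5, 21.0, 190.6]
ee_rot: [0.257, 0.966, -0.0, -0.0]
force: [0.9, -0.6, 1.0]
opening: 61.4
gripper_force: 0.0
```

Call:
{"name": "apply_moves", "arguments": {
  "increments": [
    {"slide": [0, 0, -0.0015], "rotation": [0, 0, 0], "fingers": 72},
    {"slide": [0, 0, -0.003], "rotation": [0, 0, 0], "fingers": 72},
    {"slide": [0, 0, -0.003], "rotation": [0, 0, 0], "fingers": 72}
  ]
}}

```text
time: 14.68
ee_pos: [596.4, 21.0, 187.5]
ee_rot: [0.257, 0.966, -0.0, -0.0]
force: [-0.2, 0.3, 0.8]
opening: 61.3
gripper_force: 0.0
```

Call:
{"name": "apply_moves", "arguments": {
  "increments": [
    {"slide": [0, 0, -0.0015], "rotation": [0, 0, 0], "fingers": 72},
    {"slide": [0, 0, -0.003], "rotation": [0, 0, 0], "fingers": 72},
    {"slide": [0, 0, -0.003], "rotation": [0, 0, 0], "fingers": 72}
  ]
}}

```text
time: 15.05
ee_pos: [597.0, 20.9, 185.9]
ee_rot: [0.257, 0.966, 0.0, 0.001]
force: [-1.0, -0.3, 4.8]
opening: 61.4
gripper_force: 2.4
```

Call:
{"name": "apply_moves", "arguments": {
  "increments": [
    {"slide": [0, 0, -0.001], "rotation": [0, 0, 0], "fingers": 72},
    {"slide": [0, 0, -0.002], "rotation": [0, 0, 0], "fingers": 72},
    {"slide": [0, 0, -0.002], "rotation": [0, 0, 0], "fingers": 72}
  ]
}}

```text
time: 15.42
ee_pos: [597.4, 20.8, 184.6]
ee_rot: [0.257, 0.966, 0.0, 0.001]
force: [-1.5, 0.0, 6.0]
opening: 61.4
gripper_force: 3.4
```

Call:
{"name": "apply_moves", "arguments": {
  "increments": [
    {"slide": [0, 0, -0.001], "rotation": [0, 0, 0], "fingers": 72},
    {"slide": [0, 0, -0.002], "rotation": [0, 0, 0], "fingers": 72},
    {"slide": [0, 0, -0.002], "rotation": [0, 0, 0], "fingers": 72}
  ]
}}

```text
time: 15.8
ee_pos: [597.5, 20.8, 182.7]
ee_rot: [0.257, 0.966, 0.0, 0.001]
force: [-1.9, 0.4, 7.0]
opening: 61.5
gripper_force: 3.5
```

Contact came at TCP z≈186, and the ring is sinking at 5–7 N. I'm continuing.

Call:
{"name": "apply_moves", "arguments": {
  "increments": [
    {"slide": [0, 0, -0.001], "rotation": [0, 0, 0], "fingers": 72},
    {"slide": [0, 0, -0.002], "rotation": [0, 0, 0], "fingers": 72},
    {"slide": [0, 0, -0.002], "rotation": [0, 0, 0], "fingers": 72}
  ]
}}

```text
time: 16.18
ee_pos: [597.5, 20.9, 180.7]
ee_rot: [0.257, 0.966, 0.0, 0.001]
force: [-0.9, -0.9, 7.7]
opening: 61.4
gripper_force: 3.5
```

Call:
{"name": "apply_moves", "arguments": {
  "increments": [
    {"slide": [0, 0, -0.001], "rotation": [0, 0, 0], "fingers": 72},
    {"slide": [0, 0, -0.002], "rotation": [0, 0, 0], "fingers": 72},
    {"slide": [0, 0, -0.002], "rotation": [0, 0, 0], "fingers": 72}
  ]
}}

```text
time: 16.55
ee_pos: [597.6, 20.9, 178.9]
ee_rot: [0.257, 0.966, 0.0, 0.001]
force: [-1.8, -0.0, 6.8]
opening: 61.3
gripper_force: 3.8
```

Call:
{"name": "apply_moves", "arguments": {
  "increments": [
    {"slide": [0, 0, -0.0005], "rotation": [0, 0, 0], "fingers": 72},
    {"slide": [0, 0, -0.001], "rotation": [0, 0, 0], "fingers": 72},
    {"slide": [0, 0, -0.001], "rotation": [0, 0, 0], "fingers": 72}
  ]
}}

```text
time: 16.92
ee_pos: [598.1, 20.8, 178.9]
ee_rot: [0.257, 0.966, 0.0, 0.002]
force: [-2.4, 1.1, 9.6]
opening: 61.2
gripper_force: 5.1
```

Call:
{"name": "apply_moves", "arguments": {
  "increments": [
    {"slide": [0, 0, -0.001], "rotation": [0, 0, 0], "fingers": 72},
    {"slide": [0, 0, -0.002], "rotation": [0, 0, 0], "fingers": 72},
    {"slide": [0, 0, -0.002], "rotation": [0, 0, 0], "fingers": 72}
  ]
}}

```text
time: 17.3
ee_pos: [599.2, 20.7, 178.9]
ee_rot: [0.257, 0.966, 0.0, 0.003]
force: [-3.4, 0.6, 14.7]
opening: 61.4
gripper_force: 7.5
```

The ring is at a hard stop: z held at 178.9 while the force rose to 15 N. Total travel was about 7 mm, so it's seated. I'm taking the hand away to the viewing pose.

Call:
{"name": "apply_moves", "arguments": {
  "increments": [
    {"slide": [0, 0, 0.003], "rotation": [0, 0, 0], "fingers": 72},
    {"slide": [0, 0, 0.01], "rotation": [0, 0, 0], "fingers": 72},
    {"slide": [0, 0, 0.05], "rotation": [0, 0, 0], "fingers": 72},
    {"slide": [0, 0, 0.1], "rotation": [0, 0, 0], "fingers": 72},
    {"slide": [0.045, -0.025, 0.15], "rotation": [0, 0, 0], "fingers": 255},
    {"slide": [0.0955, -0.051, 0.185], "rotation": [0, 0, 0], "fingers": 255},
    {"slide": [0.0955, -0.051, 0.185], "rotation": [0, 0, 0], "fingers": 255},
    {"slide": [0.0955, -0.051, 0.185], "rotation": [0, 0, 0], "fingers": 255},
    {"slide": [0.0955, -0.051, 0.185], "rotation": [0, 0, 0], "fingers": 255},
    {"slide": [0.0955, -0.051, 0.185], "rotation": [0, 0, 0], "fingers": 255}
  ]
}}

```text
time: 18.55
ee_pos: [691.0, -29.3, 357.5]
ee_rot: [0.257, 0.966, -0.0, -0.001]
force: [0.2, -0.0, 0.4]
opening: 0.2
gripper_force: 0.0
```

```bash
sed -i 's/((44,197),(46,197),(51,190))/((44,190),(46,190),(51,190))/' rim.py; python3 rim.py w9; python3 - <<'E'
from h import *
# radial profiles across ring edge/bore at several azimuths, before (w7) and after (w9), at z=190 plane
for n in('w7','w9'):
    d=dict(np.load(f'pics/{n}.npz'));g=cv2.cvtColor(d['image'],cv2.COLOR_RGB2GRAY)
    for a in(-75,0,90,150,-150):
        t=np.radians(a);print(n,a,[int(cv2.getRectSubPix(g,(1,1),(u,v))[0,0]) for r in range(36,60,1) for u,v in[proj(d,[597.5+r*np.cos(t),21+r*np.sin(t),190])]])
E
```

```text
44 {-60: 47, -58: 47, -56: 47, -54: 47, -52: 47, -50: 47, -48: 47, -46: 47, -44: 50, -42: 45, -40: 47, -38: 46, -36: 31, -34: 11, -32: 8, -30: 83, -28: 74, -26: 44, -24: 52, -22: 61, -20: 99, -18: 95, -16: 95, -14: 96, -12: 94, -10: 94, -8: 95, -6: 95, -4: 95, -2: 95, 0: 95, 2: 94, 4: 94, 6: 94, 8: 95, 10: 95}
46 {-60: 44, -58: 45, -56: 46, -54: 44, -52: 44, -50: 43, -48: 43, -46: 45, -44: 47, -42: 62, -40: 81, -38: 99, -36: 35, -34: 38, -32: 116, -30: 155, -28: 150, -26: 96, -24: 51, -22: 60, -20: 91, -18: 87, -16: 87, -14: 94, -12: 88, -10: 96, -8: 89, -6: 98, -4: 96, -2: 93, 0: 93, 2: 89, 4: 92, 6: 91, 8: 95, 10: 93}
51 {-60: 102, -58: 116, -56: 130, -54: 122, -52: 137, -50: 140, -48: 198, -46: 191, -44: 190, -42: 190, -40: 190, -38: 190, -36: 35, -34: 47, -32: 54, -30: 53, -28: 49, -26: 49, -24: 49, -22: 116, -20: 194, -18: 190, -16: 189, -14: 190, -12: 189, -10: 189, -8: 188, -6: 188, -4: 189, -2: 189, 0: 189, 2: 189, 4: 189, 6: 189, 8: 188, 10: 189}
18.6 [691.14267749 -29.4481583  357.83659868] 60.22956729123817 [ 0.21244365  0.76715745 -0.35798921]
w7 -75 [56, 55, 55, 53, 50, 
[... 374 characters left out ...]
70, 118, 111, 110, 114, 101, 27, 22]
w7 -150 [58, 57, 58, 58, 58, 59, 57, 58, 56, 52, 50, 50, 49, 49, 41, 86, 137, 145, 140, 138, 142, 133, 61, 20]
w9 -75 [56, 55, 55, 57, 53, 49, 48, 47, 48, 49, 44, 25, 11, 57, 88, 102, 102, 101, 102, 109, 122, 76, 30, 22]
w9 0 [56, 55, 51, 66, 112, 100, 93, 94, 95, 96, 93, 61, 54, 139, 185, 189, 187, 187, 190, 190, 123, 59, 59, 51]
w9 90 [57, 57, 57, 56, 57, 58, 58, 52, 52, 51, 51, 51, 48, 59, 92, 106, 102, 104, 104, 107, 98, 25, 17, 21]
w9 150 [58, 58, 59, 58, 58, 59, 58, 52, 51, 51, 52, 51, 49, 60, 73, 102, 114, 113, 110, 109, 114, 110, 11, 21]
w9 -150 [57, 57, 57, 56, 57, 55, 52, 51, 50, 50, 49, 49, 58, 58, 66, 109, 142, 143, 140, 138, 140, 145, 69, 18]
```

The edge is now flush: at z=190 the rim meets the bore at about 48–49 mm in every direction, where the raised ring had shown parallax before. The notch still surrounds the pin and the hand is clear.

```bash
python3 -c "
from bench import robot
print(robot.hand_in())"
```

```text
the job is handed in; nothing more can be done
None
```

I turned the ring about 104° by its tab until the notch stood over the pin, pressed it down about 7 mm to its stop (15 N at most), took the hand away and handed in at about 19 s; my last measurements show it flush all round, but hand-in returned no verdict.

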